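# Jack up the sagging rack tray and hold it

## Task

The sample-rack tray has sagged at the front, and a colleague wants to fit a new foot under it. Set the small lever jack on the table with its saddle centred under the foot of the tray's marked lift point (the lug with the upright post) and let go of it; then give the cross bar of its pump handle one full stroke down, let it come all the way back up, press it fully down again, and finish while still holding it down, so that the jack alone keeps the tray up. Do not lift the tray by hand, and leave the other things on the table where they are.

Things in the scene. Friction and masses are not known exactly. Their poses are not given: they have to be found in the camera images.
- jack: Loose aluminium lever jack, 0.6 to 0.9 kg. Origin under the centre of its base plate (200 x 80 x 12 mm, long in x). Grip its rigid tower: centred at x = 15 mm, 30 x 30 mm, top 100 mm up, flat sides at y = +-15 mm. Saddle towards +x, pump handle towards -x; +x must point at the tray like the stand's +x. Starts in front of the tray, left or right.
- jack_saddle: The jack's saddle, a flat steel disc 36 mm across and 8 mm thick on the ram. Origin at the centre of its top face: x = +75 mm on the jack, 58 mm above the table with the handle up; it rises 24 mm over the full stroke.
- jack_bar: Cross bar of the pump handle, to push on: round, black, 16 mm thick, 60 mm long along the jack's y, free above. Origin at its centre, 105 mm from the handle's pivot (x = 15 mm on the jack, 50 mm up): x = -81 mm and 93 mm high with the handle up, x = -90 mm and 46 mm high fully down.
- jack_handle (a joint): Angle of the pump handle: 0 fully up (0.42 rad above level), 0.46 fully down (a stop). The saddle rises in proportion. A spring and the load bring it back up when let go; the push needed on the bar is about 1.5 N at first and up to about 6 N with the tray on it.
- lift_lug: Marked lift point: steel lug somewhere along the tray's front rail, jutting 50 mm towards the robot, with a dark upright post (14 mm thick, top 50 mm above the foot) right above a round steel foot (radius 12 mm). Origin at the foot's lowest point: 66 mm up while the tray sags, 82 mm (tray level) with the jack fully up. Rail blocks without a post are mere bumpers.
- stand: Fixed grey stand and its rack tray, hinged 300 mm beyond the lug; it loads the jack with 5 to 8 N and sinks back when not held. Origin on the table under the middle of the lug's range (up to 60 mm either way along its y); +x points away from the robot, square to the rail. Tray 420 mm wide; rail 31 mm beyond the origin, underside 80 mm up; legs only at y = +-190 mm.
- tube_rack: Bystander: small wire tube rack, 80 x 80 x 95 mm high with its capped tubes, standing in front of the tray to the left or right; origin under its centre
- tape_roll: Bystander: roll of yellow tape lying flat in front of the robot, 60 mm across, 26 mm high; origin under its centre
- tape_roll_b: Bystander: second roll of yellow tape, same size, on the left of the table; origin under its centre
- bottle: Bystander: small amber bottle, 44 mm across, 85 mm high, on the left; origin under its centre
- timer: Bystander: white pocket timer lying flat on the right, 50 x 75 x 22 mm; origin under its centre
- scanner: Bystander: hand-held barcode scanner lying on its side on the right, about 190 x 170 x 50 mm; origin under its barrel
Not all that is in view belongs to the job. What is shaped like the jack but orange is not meant.

How it is judged:
By the outcome, as a careful person would: the job done as asked, in the order asked, and still so for the second after the job is handed in, while the arm keeps its last pose, push and grip.
It also fails if it takes over 61 s, if anything falls off the work surface, if the arm or the gripper's body presses on something with over 40 N, if the wrist force passes 120 N, or if a joint passes its speed limit or range.

## Robot

A 6-joint arm with a two-finger parallel gripper is mounted at the origin on the work surface. World frame = base frame: x ahead of the robot, y to its left, z up, the work surface at z = 0. Lengths are in m, angles in rad, forces in N, time in s.
With the tool pointing down it reaches from about 0.3 to 0.875 m from the base axis. Payload 6.4 kg.
Tool frame: the origin (TCP) lies midway between the tips of the shut fingers; the grasp point (between the pads) lies manip.grip_point_offset behind it (manip.grip_point_offset is the distance from the TCP to the grasp point, in m); z points along the fingers, y is the line along which they close (so a half turn about z gives the same grasp; the last joint's range is limited). The gripper opens to 88 mm and grips with 3 to 60 N. Pads are 18 mm wide; open, the fingers measure 123 mm over their backs; the gripper's body (75 mm by 187 mm) begins 45 mm behind the grasp point.
Start: joints at [-1.372, 0.181, 1.607, -0, 1.354, -0.206], TCP at [0.226, -0.529, 0.239] pointing down, gripper open.
Joint ranges: [-2.99, 2.99], [-0.89, 2.07], [0.3, 2.58], [-1.14, 4.28], [0, 2.63], [-3.12, 3.12]. Speed limits (rad/s): [2.57, 2.57, 3.01, 3.14, 3.14, 3.14].

## Interface

Orientations are given as a unit quaternion [w, x, y, z].
In Python, from rig import manip gives the robot as it stands.
- The arm moves only by the shell command python3 -m inch 'ROWS' [FORCE]. ROWS is a JSON object of lists of equal length, an entry for each row: "slide": the shift along the world's x, y, z in mm, a list of three; "rotation": the turn, a rotation vector about the world's x, y, z in degrees, a list of three; "fingers": the finger opening in mm, from 0 to 88.1. A call has 1 to 10 rows; each row shifts and turns the commanded pose from where the row before left it; what a row does not reach is not made up. A row lasts 1/8 s, in which the tool goes at most 62.5 mm and 10.7 degrees, less where a joint would pass 70% of its speed; a pose out of reach is approached as far as the arm can. A call with a gripper value outside its range is refused whole. The fingers move at their own pace and stop on an object; FORCE is the grip in N (left out, the last holds). Time passes only in rows, so rows that do not move let the fingers close. It gives the time, the measured TCP pose, the force, the opening and the grip force at its end, in the units of the state.
- manip.get_obs(): the state, without advancing time (a new reading comes with each control period).
- manip.capture(name): name is "scene" or "top" or "wrist"; returns the picture (400x640x3 uint8, blue, green, red); there is no depth.
- manip.camera_model(name): a dict with "mtx" (3x3 intrinsics, pixels), "T" (4x4, takes a point from camera to world coordinates); the wrist camera has in their place "tool_from_camera" (4x4, takes a point from camera to tool coordinates, whose origin is the TCP and whose axes are the flange's). Camera axes: x right, y down, z forward; pixel columns grow to the right and rows downward; lengths in m; the calibration is good to about 2 mm. A picture is of the moment at which its call begins: read the wrist's pose just before it. camera_model takes no time and is no camera call.
- manip.sign_off(): hands the job in; it is judged then, once.
The state is a dict: "t": time; "joint_positions": joint angles; "qvel": joint speeds; "joint_torque": joint torques, N m; "position": TCP position; "tool_rot": TCP orientation; "wrist_force": force on the tool from outside, world axes, zero at the start; "moment": the same for the moment, N m; "grip_width": finger opening in m; "grasp_force": force on a finger pad.
Only numpy, scipy, OpenCV 4.12 (cv2) and the standard library are available. Lean on these libraries where they do the work, as an engineer would, in place of code of your own. Each camera call takes 0.05 s, during which the arm holds its last target. There are 200 camera calls.

## Working session

There is one attempt and no reset: what is moved stays moved. The work goes in short steps, Python scripts to look and compute and a shell command to move; the robot and the scene stay as the last step left them, time stands still between calls to the robot, and variables do not carry over. Pictures are saved under pics/ and viewed, at most 10 in all, crops included, and the job is handed in when it is done.

```bash
mkdir -p pics; python3 - <<'E'
from rig import manip
import cv2,numpy as np
for n in("scene","top"):
    cv2.imwrite(f"pics/{n}0.png",manip.capture(n)); m=manip.camera_model(n); print(n,np.round(m["mtx"],1).tolist(),np.round(m["T"],3).tolist())
print(np.round(manip.camera_model("wrist")["tool_from_camera"],4).tolist(),manip.grip_point_offset)
o=manip.get_obs();print(o)
E
```

```text
scene [[481.2, 0.0, 315.1], [0.0, 481.2, 195.9], [0.0, 0.0, 1.0]] [[0.378, 0.542, -0.751, 1.37], [0.926, -0.241, 0.292, -0.367], [-0.023, -0.805, -0.593, 0.85], [0.0, 0.0, 0.0, 1.0]]
top [[500.0, 0.0, 322.8], [0.0, 500.0, 201.5], [0.0, 0.0, 1.0]] [[-0.025, -0.992, 0.122, 0.23], [-1.0, 0.026, 0.004, -0.017], [-0.007, -0.122, -0.993, 1.523], [0.0, 0.0, 0.0, 1.0]]
[[-0.0002, -0.9659, -0.2589, 0.067], [1.0, -0.0004, 0.0008, -0.0009], [-0.0009, -0.2589, 0.9659, -0.145], [0.0, 0.0, 0.0, 1.0]] 0.0187
{'t': 0.1, 'joint_positions': array([-1.37227644e+00,  1.81450101e-01,  1.60786409e+00, -3.93523305e-05,
        1.35379672e+00, -2.06310810e-01]), 'qvel': array([ 0.00088816, -0.00137068, -0.00191061, -0.00058713,  0.00015022,
        0.00025428]), 'joint_torque': array([ 1.33840426e-04, -4.34822845e+01, -3.42695332e+01,  7.03571504e-02,
        3.40755412e-02, -3.90346179e-05]), 'position': array([ 0.22637712, -0.52805865,  0.23793082]), 'tool_rot': array([-7.59196674e-04,  9.79582727e-01,  2.01040059e-01, -1.62542056e-05]), 'wrist_force': array([ 0.64006614,  0.28769772, -0.21789674]), 'moment': array([ 0.02714707, -0.00038034, -0.00421966]), 'grasp_force': 0.0, 'grip_width': 0.08838404671698293}
```

View pics/top0.png

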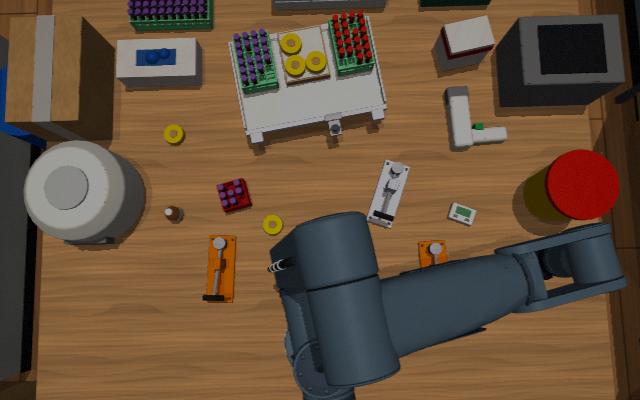

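View pics/scene0.png

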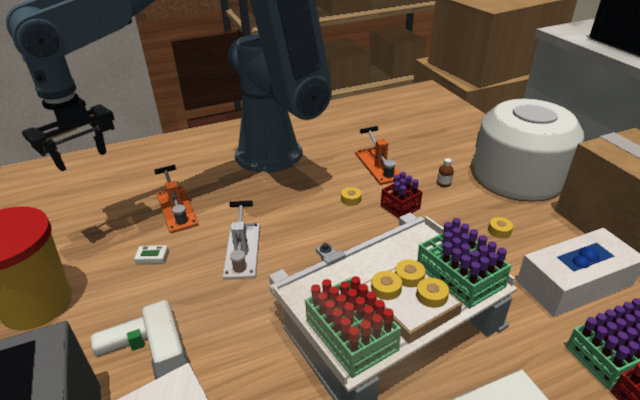

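The aluminium jack is at top pixel (389,193), and it is the only one not orange. Lookalikes are the orange jacks at (221,268) and (433,253). The lug with its post is at about (335,127), and the corner blocks at (257,137) and (378,113) are bumpers. I'll check this in one close crop.

```bash
python3 - <<'E'
import cv2
a=cv2.imread("pics/top0.png")[90:235,230:420]
cv2.imwrite("pics/c1.png",cv2.resize(a,None,fx=4,fy=4,interpolation=cv2.INTER_CUBIC))
a=cv2.imread("pics/scene0.png")[190:300,210:360]
cv2.imwrite("pics/c2.png",cv2.resize(a,None,fx=5,fy=5,interpolation=cv2.INTER_CUBIC))
E
```

```text
(no output)
```

View pics/c1.png

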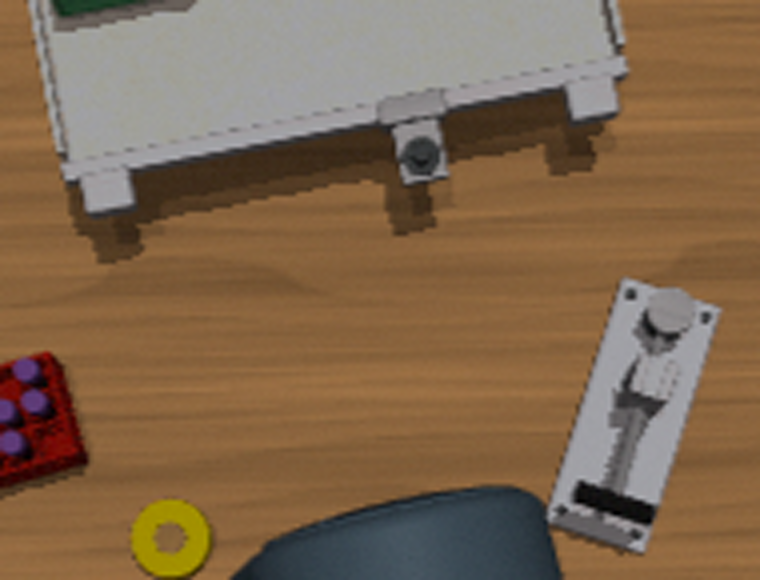

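View pics/c2.png

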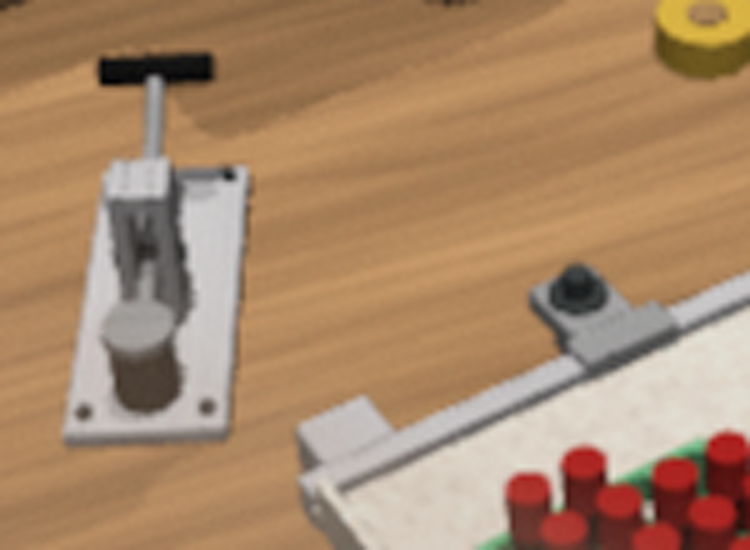

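The crops confirm the choice: the aluminium jack has its saddle at crop (670,311) pointing towards the tray and its bar at (614,502). The lug post top is at (422,152). I'll turn these into positions.

```bash
cat > h.py <<'E'
import numpy as np
from rig import manip
CM={n:manip.camera_model(n) for n in("scene","top")}
def ray(n,uv):
    m=CM[n];T=m["T"];d=T[:3,:3]@np.linalg.solve(m["mtx"],[uv[0],uv[1],1]);return T[:3,3],d
def at(n,uv,z):
    o,d=ray(n,uv);return o+d*(z-o[2])/d[2]
def tri(a,b):
    (o1,d1),(o2,d2)=ray("top",a),ray("scene",b)
    s=np.linalg.lstsq(np.c_[d1,-d2],o2-o1,rcond=None)[0];p,q=o1+s[0]*d1,o2+s[1]*d2
    return (p+q)/2,np.linalg.norm(p-q)
E
python3 - <<'E'
from h import *
c1=lambda x,y:(230+(x+.5)/4-.5,90+(y+.5)/4-.5); c2=lambda x,y:(210+(x+.5)/5-.5,190+(y+.5)/5-.5)
np.set_printoptions(precision=4,suppress=True)
C=[at("top",c1(*p),.012) for p in((624,279),(721,310),(644,546),(548,518))]
print("plate",*C,"mid",np.mean(C,0)); d=(C[0]+C[1]-C[2]-C[3])/2;print("len",np.linalg.norm(d),np.linalg.norm(C[0]-C[1]),"yaw",np.degrees(np.arctan2(d[1],d[0])))
C2=[at("scene",c2(*p),.012) for p in((66,433),(228,432),(247,170))];print("scene plate",*C2)
s=at("top",c1(670,311),.058);b=at("top",c1(614,502),.093);d=s-b;print("saddle",s,at("scene",c2(138,328),.058),"bar",b,at("scene",c2(157,69),.093),"yaw",np.degrees(np.arctan2(d[1],d[0])),np.linalg.norm(d[:2]))
print("tower",at("top",c1(656,378),.1),at("scene",c2(138,180),.1))
print("post",at("top",c1(422,152),.116),at("scene",c2(577,272),.116),tri(c1(422,152),c2(577,272)))
a,b=at("top",c1(65,178),.09),at("top",c1(625,72),.09);d=b-a;print("rail",a,b,np.linalg.norm(d),"stand yaw",np.degrees(np.arctan2(d[1],d[0]))+90)
a,b=at("top",c1(88,213),.09),at("top",c1(617,118),.09);d=b-a;print("bump",a,b,np.degrees(np.arctan2(d[1],d[0]))+90)
E
```

```text
plate [ 0.5417 -0.2074  0.012 ] [ 0.5155 -0.2807  0.012 ] [ 0.3359 -0.2142  0.012 ] [ 0.359  -0.1424  0.012 ] mid [ 0.438  -0.2112  0.012 ]
len 0.1926812221168189 0.07783930537232402 yaw -19.95654266876223
scene plate [ 0.5192 -0.2812  0.012 ] [ 0.5498 -0.209   0.012 ] [ 0.3633 -0.143   0.012 ]
saddle [ 0.5071 -0.2348  0.058 ] [ 0.5114 -0.2378  0.058 ] bar [ 0.3624 -0.1834  0.093 ] [ 0.3617 -0.1838  0.093 ] yaw -19.549038781617284 0.15350889328345124
tower [ 0.4505 -0.2164  0.1   ] [ 0.4547 -0.2177  0.1   ]
post [ 0.6174 -0.0525  0.116 ] [ 0.6186 -0.0544  0.116 ] (array([ 0.6175, -0.0532,  0.1148]), np.float64(0.0014331606719093296))
rail [0.6121 0.2097 0.09  ] [ 0.6811 -0.2047  0.09  ] 0.42002138625357655 stand yaw 9.450711146801737
bump [0.5854 0.193  0.09  ] [ 0.6463 -0.1973  0.09  ] 8.880334751974928
```

```bash
python3 -m inch '{"slide":[[22,31,-4],[22,31,-4],[22,31,-4],[23,31,-4],[23,31,-4],[23,31,-4],[23,31,-3],[23,31,-3],[23,32,-4],[22,32,-4]],"rotation":[[0,0,-4.3],[0,0,-4.3],[0,0,-4.3],[0,0,-4.3],[0,0,-4.3],[0,0,-4.3],[0,0,-4.3],[0,0,-4.3],[0,0,-4.3],[0,0,-4.2]],"fingers":[88,88,88,88,88,88,88,88,88,88]}' 30
python3 -m inch '{"slide":[[0,0,0],[0,0,0]],"rotation":[[0,0,0],[0,0,0]],"fingers":[88,88]}'
python3 - <<'E'
from rig import manip
import cv2
o=manip.get_obs();im=manip.capture("wrist");cv2.imwrite("pics/w1.png",im)
print(o["position"].tolist(),o["tool_rot"].tolist(),manip.camera_model("wrist")["mtx"].tolist())
E
```

```text
t: 1.35
position: [0.4529, -0.2153, 0.2003]
tool_rot: [-0.0, 0.985, -0.172, -0.0]
wrist_force: [0.4, -0.3, -0.5]
grip_width: 0.0883
grasp_force: 0.0
t: 1.6
position: [0.4521, -0.2168, 0.2005]
tool_rot: [0.0, 0.985, -0.17, -0.0]
wrist_force: [-0.2, 0.5, -1.3]
grip_width: 0.0878
grasp_force: 0.0
[0.45214881152063613, -0.216816187837324, 0.20053400657405093] [0.00011583946447122355, 0.9853631388497335, -0.17046815426725062, -0.0002820605187626503] [[279.8003944907717, 0.0, 321.2438216772174], [0.0, 279.8003944907717, 201.86137660713152], [0.0, 0.0, 1.0]]
```

View pics/w1.png

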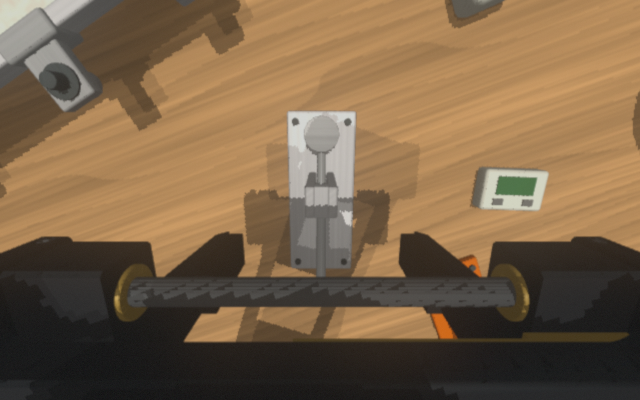

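The wrist view shows the jack centred and square to the gripper: saddle centre (322,133), tower top (321,196), far plate corners (288,112) and (355,112). The lug post top is at about (52,77).

```bash
cat >> h.py <<'E'
from scipy.spatial.transform import Rotation as R
def wat(pos,q,uv,z):
    m=manip.camera_model("wrist");T=np.eye(4);T[:3,:3]=R.from_quat(np.roll(q,-1)).as_matrix();T[:3,3]=pos;T=T@m["tool_from_camera"]
    d=T[:3,:3]@np.linalg.solve(m["mtx"],[uv[0],uv[1],1]);o=T[:3,3];return o+d*(z-o[2])/d[2]
E
python3 - <<'E'
from h import *
np.set_printoptions(precision=4,suppress=True)
p,q=[0.45215,-0.21682,0.20053],[0.000116,0.985363,-0.170468,-0.000282]
for n,uv,z in(("saddle",(322,133),.058),("tower",(321.5,196),.1),("c1",(288,112),.012),("c2",(355,112),.012),("c3",(350.5,268),.012),("post",(52,77),.116),("c4",(288.5,267),.012)): print(n,wat(p,q,uv,z))
E
```

```text
saddle [ 0.5091 -0.2369  0.058 ]
tower [ 0.458  -0.2181  0.1   ]
c1 [ 0.5429 -0.2081  0.012 ]
c2 [ 0.5173 -0.2798  0.012 ]
c3 [ 0.3327 -0.2141  0.012 ]
post [ 0.6179 -0.0582  0.116 ]
c4 [ 0.3616 -0.1378  0.012 ]
```

```bash
python3 -m inch '{"slide":[[0,0,-25],[0,0,-30],[0,0,-30],[0,0,-30],[0,0,-23],[0,0,0]],"rotation":[[0,0,0],[0,0,0],[0,0,0],[0,0,0],[0,0,0],[0,0,0]],"fingers":[88,88,88,88,88,88]}' 30
python3 -m inch '{"slide":[[0,0,0],[0,0,0],[0,0,0],[0,0,0],[0,0,0],[0,0,0],[0,0,0],[0,0,0]],"rotation":[[0,0,0],[0,0,0],[0,0,0],[0,0,0],[0,0,0],[0,0,0],[0,0,0],[0,0,0]],"fingers":[60,40,25,20,20,20,20,20]}' 30
```

```text
t: 2.4
position: [0.4507, -0.2167, 0.0612]
tool_rot: [-0.001, 0.985, -0.172, -0.002]
wrist_force: [-0.6, -0.2, -0.2]
grip_width: 0.0881
grasp_force: 0.0
t: 3.4
position: [0.4525, -0.2165, 0.0627]
tool_rot: [-0.0, 0.985, -0.171, -0.0]
wrist_force: [0.5, 0.6, 2.0]
grip_width: 0.0295
grasp_force: 30.0
```

```bash
python3 -m inch '{"slide":[[0,0,3],[0,0,2],[4,20,0],[5,24,0],[6,26,0],[6,26,0],[5,25,0],[4,20,0],[0,0,0],[0,0,0]],"rotation":[[0,0,0],[0,0,0],[0,0,4.9],[0,0,4.8],[0,0,4.8],[0,0,4.8],[0,0,4.8],[0,0,4.8],[0,0,0],[0,0,0]],"fingers":[20,20,20,20,20,20,20,20,20,20]}' 40
python3 - <<'E'
from rig import manip
import cv2,numpy as np
o=manip.get_obs();t=manip.capture("top")[90:240,230:430];s=manip.capture("scene")[190:310,210:370]
o2=manip.get_obs();print(o["position"],o2["position"])
cv2.imwrite("pics/t2.png",cv2.resize(t,None,fx=4,fy=4,interpolation=cv2.INTER_CUBIC))
cv2.imwrite("pics/s2.png",cv2.resize(s,None,fx=5,fy=5,interpolation=cv2.INTER_CUBIC))
E
```

```text
t: 4.65
position: [0.4822, -0.0758, 0.0674]
tool_rot: [0.0, 0.997, 0.08, -0.0]
wrist_force: [-0.6, -0.7, -8.6]
grip_width: 0.0296
grasp_force: 40.0
[ 0.48217453 -0.07580315  0.06744375] [ 0.4823241  -0.07618314  0.06762101]
```

View pics/s2.png

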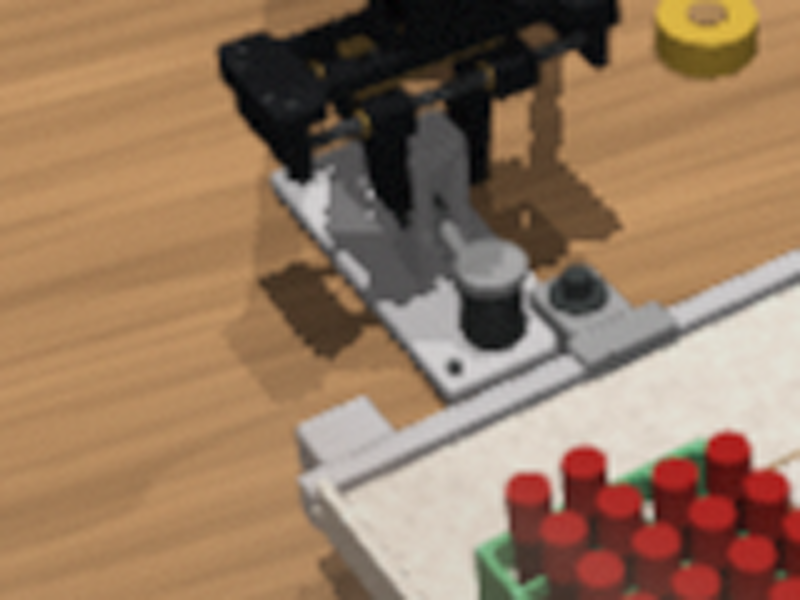

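The jack is held level, with its saddle at crop (491,261), in front of the lug whose post top is at (577,272). I'll measure saddle to post within this same camera.

```bash
python3 - <<'E'
from h import *
np.set_printoptions(precision=4,suppress=True)
c2=lambda x,y:(210+(x+.5)/5-.5,190+(y+.5)/5-.5)
s=at("scene",c2(491,261),.063);p=at("scene",c2(577,272),.116)
u=np.array([np.cos(np.radians(9.2)),np.sin(np.radians(9.2)),0]);v=np.array([-u[1],u[0],0])
pos=np.array([0.4822,-0.0760,0]);print(s,p,"tool->saddle",(s-pos)@u,(s-pos)@v,"saddle->post",(p-s)@u,(p-s)@v)
E
```

```text
[ 0.5401 -0.0672  0.063 ] [ 0.6186 -0.0544  0.116 ] tool->saddle 0.058561719834569995 -0.000586485908910429 saddle->post 0.07951407761946887 0.0001114491225914227
```

```bash
python3 -m inch '{"slide":[[0,0,-2],[10,1.6,0],[14,2.3,0],[16,2.6,0],[16,2.6,0],[14,2.3,0],[10,1.6,0],[0,0,0],[0,0,0]],"rotation":[[0,0,0],[0,0,0],[0,0,0],[0,0,0],[0,0,0],[0,0,0],[0,0,0],[0,0,0],[0,0,0]],"fingers":[20,20,20,20,20,20,20,20,20]}'
python3 - <<'E'
from rig import manip
import cv2,numpy as np
o=manip.get_obs();w=manip.capture("wrist");print(o["position"].tolist(),o["tool_rot"].tolist())
s=manip.capture("scene")[190:310,210:370]
cv2.imwrite("pics/w3.png",w)
a=cv2.resize(s,None,fx=4,fy=4,interpolation=cv2.INTER_CUBIC);b=cv2.resize(w[:230,230:430],None,fx=.8,fy=.8)
cv2.imwrite("pics/s3.png",a)
cv2.imwrite("pics/m3.png",np.hstack([cv2.copyMakeBorder(s,0,80,0,0,cv2.BORDER_CONSTANT).repeat(3,0).repeat(3,1)[:380,:480],cv2.resize(w[:190,240:400],None,fx=2,fy=2)]))
E
```

```text
t: 5.88
position: [0.5618, -0.0624, 0.0654]
tool_rot: [-0.0, 0.997, 0.08, -0.001]
wrist_force: [-0.4, 0.6, -9.0]
grip_width: 0.0299
grasp_force: 40.0
[0.5618371766511041, -0.06240374366512455, 0.06537997696583672] [-0.00017796563677370783, 0.996779704380205, 0.08018634572574777, -0.0005824286172054039]
```

View pics/m3.png

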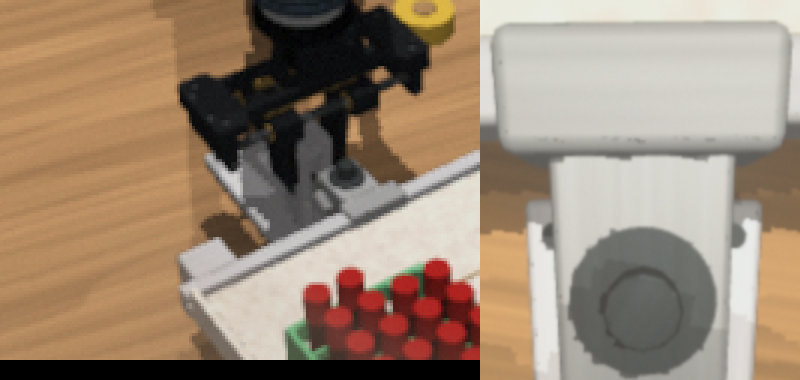

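The saddle is hidden under the lug. In the wrist view the post top is at full pixel (322,154) and the plate's far corners are at (264.5,100) and (380,101.5), so it is centred sideways. I'll check the fore-aft fit.

```bash
python3 - <<'E'
from h import *
np.set_printoptions(precision=4,suppress=True)
p,q=np.array([0.561837,-0.062404,0.06538]),[-0.000178,0.99678,0.080186,-0.000582]
u=np.array([np.cos(np.radians(9.2)),np.sin(np.radians(9.2)),0]);v=np.array([-u[1],u[0],0])
for n,uv,z in(("post",(322,154),.116),("ringfar",(321.5,113),.072),("c1",(264.5,100),.015),("c2",(380,101.5),.015)):
    w=wat(p,q,uv,z);print(n,w,(w-p)@u,(w-p)@v)
E
```

```text
post [ 0.619  -0.0525  0.116 ] 0.05806784682423439 0.0006768923520258929
ringfar [ 0.6339 -0.0499  0.072 ] 0.07308928953033388 0.0007946649827213111
c1 [ 0.6385 -0.0112  0.015 ] 0.0838142150793591 0.03825513652736991
c2 [ 0.6497 -0.0865  0.015 ] 0.08286586099432143 -0.037834777669311245
```

Fore-aft is within about 1–2 mm. I'll nudge it 1 mm forward, lower it, let go and retreat upward.

```bash
python3 -m inch '{"slide":[[1,0.2,0],[0,0,-1.5],[0,0,-1.3],[0,0,0],[0,0,0],[0,0,0],[0,0,0],[0,0,0],[0,0,0]],"rotation":[[0,0,0],[0,0,0],[0,0,0],[0,0,0],[0,0,0],[0,0,0],[0,0,0],[0,0,0],[0,0,0]],"fingers":[20,20,20,20,40,60,70,70,70]}'
python3 -m inch '{"slide":[[0,0,20],[0,0,30],[0,0,30],[0,0,30],[0,0,10],[-30,-5,0],[-30,-5,0],[-30,-5,0],[0,0,0],[0,0,0]],"rotation":[[0,0,0],[0,0,0],[0,0,0],[0,0,0],[0,0,0],[0,0,0],[0,0,0],[0,0,0],[0,0,0],[0,0,0]],"fingers":[70,70,70,70,70,40,10,0,0,0]}'
python3 - <<'E'
from rig import manip
import cv2,numpy as np
o=manip.get_obs();w=manip.capture("wrist");print(o["position"].tolist(),o["tool_rot"].tolist())
s=manip.capture("scene")[190:310,200:360]
cv2.imwrite("pics/m4.png",np.vstack([cv2.resize(s[:75],(640,300),interpolation=cv2.INTER_CUBIC),cv2.resize(w[50:200,200:520],(640,300))]))
E
```

```text
t: 7.1
position: [0.5636, -0.0624, 0.063]
tool_rot: [0.0, 0.997, 0.08, 0.0]
wrist_force: [0.3, 0.5, -0.9]
grip_width: 0.07
grasp_force: 0.0
t: 8.35
position: [0.4741, -0.0774, 0.1828]
tool_rot: [0.0, 0.997, 0.08, 0.0]
wrist_force: [-0.3, -0.2, 0.4]
grip_width: 0.0219
grasp_force: 0.0
[0.47410419662563036, -0.07743325410909205, 0.18281334766392487] [2.3017582935947695e-05, 0.9967984503728246, 0.07995482915017826, 0.00027221332120519893]
```

View pics/m4.png

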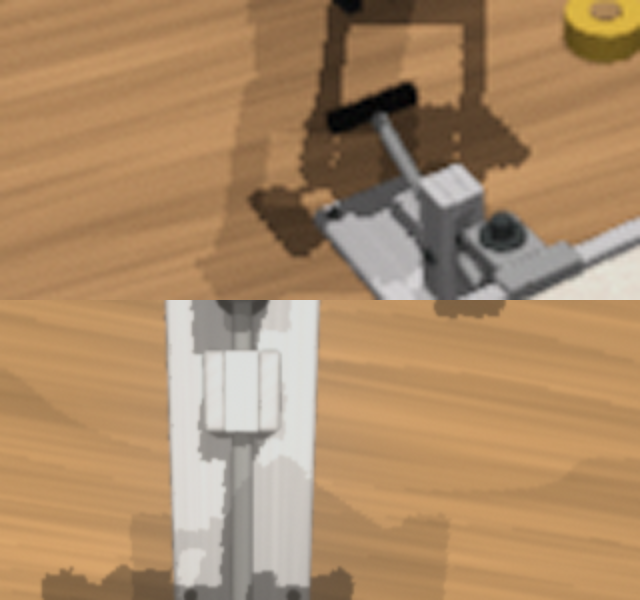

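The jack stands free with its handle up; the bar centre is at crop (372,108), full-image pixel about (292.6,216.6), and the tower top is just ahead of it.

```bash
python3 - <<'E'
from h import *
np.set_printoptions(precision=4,suppress=True)
c=lambda x,y:(200+(x+.5)/4-.5,190+(y+.5)/4-.5)
print("bar",at("scene",c(372,108),.093),"ends",at("scene",c(330,123),.093),at("scene",c(414,95),.093),"tower",at("scene",c(451,185),.1), "fingers now",manip.get_obs()["position"],manip.get_obs()["grip_width"])
E
```

```text
bar [ 0.4684 -0.0789  0.093 ] ends [ 0.4718 -0.108   0.093 ] [ 0.4668 -0.05    0.093 ] tower [ 0.564  -0.0637  0.1   ] fingers now [ 0.4743 -0.0773  0.1828] 0.01437505919748085
```

```bash
python3 -m inch '{"slide":[[-7,-1,-20],[0,0,-30],[0,0,-20],[0,0,-3],[0,0,0],[0,0,0],[0,0,0],[0,0,0]],"rotation":[[0,0,0],[0,0,0],[0,0,0],[0,0,0],[0,0,0],[0,0,0],[0,0,0],[0,0,0]],"fingers":[0,0,0,0,0,0,0,0]}' 30
python3 -m inch '{"slide":[[-1,-0.2,-9],[-3,-0.5,-9],[-2,-0.3,-9],[-1.5,-0.2,-9],[-1,-0.2,-9],[0,0,-5],[0,0,0],[0,0,0]],"rotation":[[0,0,0],[0,0,0],[0,0,0],[0,0,0],[0,0,0],[0,0,0],[0,0,0],[0,0,0]],"fingers":[0,0,0,0,0,0,0,0]}'
```

```text
t: 9.45
position: [0.4668, -0.0784, 0.1104]
tool_rot: [0.0, 0.997, 0.08, 0.0]
wrist_force: [0.5, 0.3, 0.1]
grip_width: 0.0004
grasp_force: 0.0
t: 10.45
position: [0.4571, -0.0797, 0.0595]
tool_rot: [-0.0, 0.997, 0.08, -0.001]
wrist_force: [-4.6, -1.1, 4.3]
grip_width: 0.0004
grasp_force: 2.8
```

There is a sideways force of −4.6 N, so I'll look before pressing further.

```bash
python3 - <<'E'
from rig import manip
import cv2,numpy as np
print(manip.get_obs()["wrist_force"])
s=manip.capture("scene")[190:280,240:360]
w=manip.capture("wrist")[80:280,220:420]
cv2.imwrite("pics/m5.png",np.hstack([cv2.resize(s,(480,360),interpolation=cv2.INTER_CUBIC),cv2.resize(w,(320,360))[:, :]]))
E
```

```text
[-4.58551191 -1.06532408  4.3253199 ]
```

View pics/m5.png

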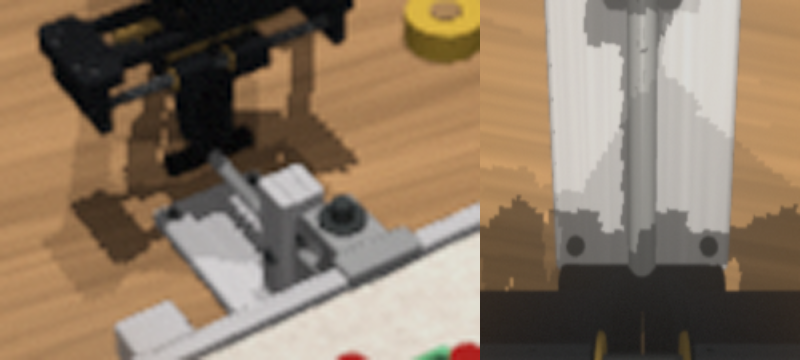

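The fingers stand at the bar, which is seen at about scene pixel (292,227). I'll compare with the handle arc to see how far it has come down.

```bash
python3 - <<'E'
from h import *
T=np.linalg.inv(CM["scene"]["T"]);K=CM["scene"]["mtx"];u=np.array([np.cos(np.radians(9.2)),np.sin(np.radians(9.2)),0])
piv=np.array([0.4682,-0.0782,0])+.096*u;piv[2]=.05
for th in np.arange(.42,-.05,-.06):
    p=piv-u*.105*np.cos(th);p[2]+=.105*np.sin(th);c=T[:3,:3]@p+T[:3,3];uv=K@c/c[2];print(round(th,2),p.round(4),uv[:2].round(1))
E
```

```text
0.42 [ 0.4683 -0.0782  0.0928] [292.9 216.6]
0.36 [ 0.466  -0.0786  0.087 ] [292.6 217.9]
0.3 [ 0.4639 -0.0789  0.081 ] [292.3 219.3]
0.24 [ 0.4623 -0.0792  0.075 ] [292.1 220.8]
0.18 [ 0.461  -0.0794  0.0688] [292.  222.4]
0.12 [ 0.4601 -0.0795  0.0626] [291.9 224.1]
0.06 [ 0.4595 -0.0796  0.0563] [291.9 225.8]
0.0 [ 0.4593 -0.0796  0.05  ] [292.  227.7]
```

The bar is nearly down (about 0.0 rad) with the tip on top of it. The sideways force is friction from the bar rolling, so I'll ease back in x while pressing to the stop.

```bash
python3 -m inch '{"slide":[[-2,-0.3,-2],[-1,-0.2,-2],[0,0,-2],[0,0,0],[0,0,0]],"rotation":[[0,0,0],[0,0,0],[0,0,0],[0,0,0],[0,0,0]],"fingers":[0,0,0,0,0]}'
python3 -m inch '{"slide":[[0,0,-1],[0,0,0],[0,0,0]],"rotation":[[0,0,0],[0,0,0],[0,0,0]],"fingers":[0,0,0]}'
```

```text
t: 11.18
position: [0.4563, -0.0801, 0.0544]
tool_rot: [0.0, 0.997, 0.08, 0.001]
wrist_force: [2.2, 2.1, 5.1]
grip_width: 0.0004
grasp_force: 2.6
t: 11.55
position: [0.4563, -0.0802, 0.0537]
tool_rot: [0.0, 0.997, 0.08, 0.001]
wrist_force: [0.3, 1.7, 9.0]
grip_width: 0.0004
grasp_force: 4.4
```

```bash
python3 -m inch '{"slide":[[0,0,-1.5],[0,0,0],[0,0,0],[0,0,0]],"rotation":[[0,0,0],[0,0,0],[0,0,0],[0,0,0]],"fingers":[0,0,0,0]}'
python3 - <<'E'
from rig import manip
import cv2,numpy as np
s=manip.capture("scene")
cv2.imwrite("pics/m6.png",cv2.resize(s[190:310,230:390],(800,600),interpolation=cv2.INTER_CUBIC))
E
```

```text
t: 12.05
position: [0.4564, -0.0802, 0.0529]
tool_rot: [0.0, 0.997, 0.08, 0.001]
wrist_force: [-2.6, 4.1, 17.9]
grip_width: 0.0002
grasp_force: 8.7
```

View pics/m6.png

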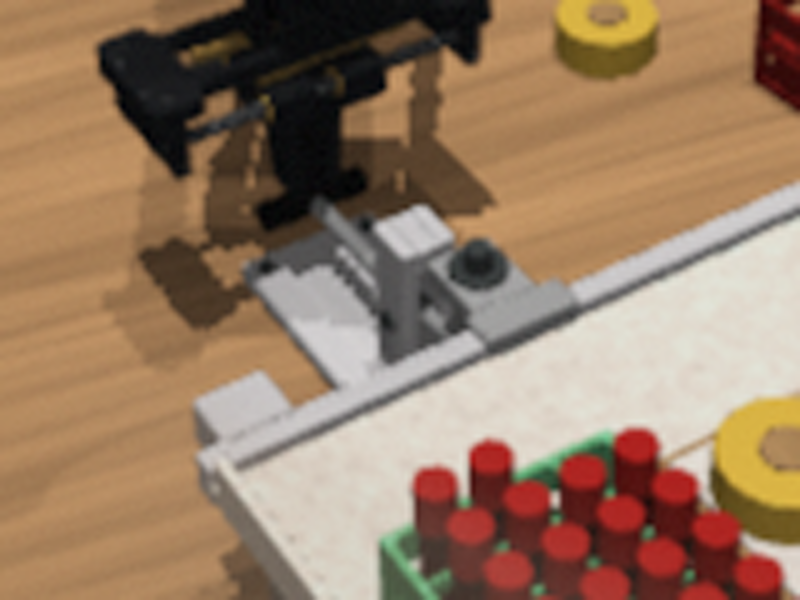

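The bar is at its stop: force rose to 18 N with little motion. The tray is up, with the post top moving from row 244 to 239. I'll let the handle return fully now.

```bash
python3 - <<'E'
from rig import manip
import cv2
cv2.imwrite("pics/dn.png",manip.capture("scene"))
E
python3 -m inch '{"slide":[[0,0,4],[0.5,0.1,9],[1,0.2,9],[2,0.3,9],[3,0.5,9],[3,0.5,9],[2.5,0.4,10],[0,0,6],[0,0,0],[0,0,0]],"rotation":[[0,0,0],[0,0,0],[0,0,0],[0,0,0],[0,0,0],[0,0,0],[0,0,0],[0,0,0],[0,0,0],[0,0,0]],"fingers":[0,0,0,0,0,0,0,0,0,0]}'
python3 -m inch '{"slide":[[0,0,0],[0,0,0],[0,0,0],[0,0,0],[0,0,0],[0,0,0]],"rotation":[[0,0,0],[0,0,0],[0,0,0],[0,0,0],[0,0,0],[0,0,0]],"fingers":[0,0,0,0,0,0]}'
python3 - <<'E'
from rig import manip
import cv2,numpy as np
s=manip.capture("scene");cv2.imwrite("pics/up.png",s);a=cv2.imread("pics/scene0.png");d=cv2.imread("pics/dn.png")
def m(src,dst,x,y,w,h):
    t=cv2.resize(src[y:y+h,x:x+w],None,fx=8,fy=8,interpolation=cv2.INTER_CUBIC);D=cv2.resize(dst[y-14:y+h+14,x-14:x+w+14],None,fx=8,fy=8,interpolation=cv2.INTER_CUBIC)
    r=cv2.matchTemplate(D,t,cv2.TM_CCOEFF_NORMED);_,v,_,l=cv2.minMaxLoc(r);return round(v,3),l[0]/8-14,l[1]/8-14
print("post start->down",m(a,d,317,241,17,12),"start->up",m(a,s,317,241,17,12))
print("tower down->up (jack shift)",m(d,s,304,231,16,10))
b=lambda i:[c.mean().round(1) for c in np.nonzero((i[205:250,280:306].max(2)<45))][::-1]
for n,i in(("dn",d),("up",s)):
    x=np.argwhere(i[205:250,281:288].max(2)<40);print(n,"bar left end rows",x[:,0].min()+205,x[:,0].max()+205)
E
```

```text
t: 13.4
position: [0.4666, -0.0781, 0.1161]
tool_rot: [-0.0, 0.997, 0.08, -0.0]
wrist_force: [-0.0, 0.6, -0.4]
grip_width: 0.0007
grasp_force: 0.0
t: 14.15
position: [0.467, -0.0782, 0.1164]
tool_rot: [0.0, 0.997, 0.08, -0.0]
wrist_force: [-0.4, 0.0, -0.3]
grip_width: 0.0004
grasp_force: 0.0
post start->down (0.927, 0.125, -5.0) start->up (0.911, 0.125, 0.0)
tower down->up (jack shift) (0.979, 0.0, 0.0)
dn bar left end rows 205 243
up bar left end rows 205 243
```

The handle is back up, the post returned to its starting row and the jack has not shifted. Now the second press, held at the stop.

```bash
python3 -m inch '{"slide":[[0,0,-10],[-1,-0.2,-9],[-4,-0.6,-9],[-3,-0.5,-9],[-2.5,-0.4,-9],[-1,-0.2,-9],[0,0,-5],[0,0,-2.5],[0,0,0],[0,0,0]],"rotation":[[0,0,0],[0,0,0],[0,0,0],[0,0,0],[0,0,0],[0,0,0],[0,0,0],[0,0,0],[0,0,0],[0,0,0]],"fingers":[0,0,0,0,0,0,0,0,0,0]}'
```

```text
t: 15.45
position: [0.4553, -0.0801, 0.0539]
tool_rot: [-0.0, 0.997, 0.08, -0.0]
wrist_force: [-1.7, 1.5, 6.2]
grip_width: 0.0004
grasp_force: 3.3
```

```bash
python3 -m inch '{"slide":[[0,0,-1.5],[0,0,-1.5],[0,0,0],[0,0,0],[0,0,0],[0,0,0]],"rotation":[[0,0,0],[0,0,0],[0,0,0],[0,0,0],[0,0,0],[0,0,0]],"fingers":[0,0,0,0,0,0]}'
python3 - <<'E'
from rig import manip
import cv2,numpy as np
s=manip.capture("scene");d=cv2.imread("pics/dn.png");a=cv2.imread("pics/scene0.png")
def m(src,dst,x,y,w,h):
    t=cv2.resize(src[y:y+h,x:x+w],None,fx=8,fy=8,interpolation=cv2.INTER_CUBIC);D=cv2.resize(dst[y-14:y+h+14,x-14:x+w+14],None,fx=8,fy=8,interpolation=cv2.INTER_CUBIC)
    r=cv2.matchTemplate(D,t,cv2.TM_CCOEFF_NORMED);_,v,_,l=cv2.minMaxLoc(r);return round(v,3),l[0]/8-14,l[1]/8-14
print(m(d,s,317,236,17,12),m(a,s,317,241,17,12),"jack",m(d,s,304,231,16,10))
o=manip.get_obs();print(o["t"],o["position"],o["wrist_force"])
E
```

```text
t: 16.2
position: [0.4555, -0.0802, 0.0524]
tool_rot: [0.0, 0.997, 0.08, -0.0]
wrist_force: [-8.9, 3.0, 24.1]
grip_width: 0.0005
grasp_force: 11.9
(0.996, 0.0, 0.0) (0.928, 0.125, -5.125) jack (0.996, 0.0, 0.0)
16.25 [ 0.45544852 -0.08019593  0.05235282] [-7.81374413  2.81454261 23.31804287]
```

The bar is at the stop with 23 N held, the tray is up as before and the jack has not moved. I'm handing in.

```bash
python3 -c "
from rig import manip
print(manip.sign_off())"
```

```text
the job is handed in; nothing more can be done
None
```

The jack stands free under the lug's foot, centred to about 1–2 mm by camera measurement; I gave the bar one full stroke, let it come fully back up, pressed it to its stop again, and handed in at about 16 s while holding it down with about 23 N, the tray up on the jack alone.

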